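# Close the wet-painting carrying case with its quarter-turn fastener

### The job

The painting in the open carrying case is still wet: set the loose cover gently and squarely on the case, with its wing fastener over the slotted steel plate, without touching the painting. Then line the fastener up with the slot, push it in and give it a quarter turn clockwise until it locks, and let go. Leave the two pigment jars standing where they are.

Things in the scene. Friction and masses are not known exactly. Their poses are not given: they have to be found in the camera images.
- case: open wooden carrying case with brass corners, fixed, 288 (x) x 186 (y) x 50 mm high, walls 9 mm. Origin: centre of its underside; x along its length away from the robot, z up. Its near (-x) end is a lock compartment 54 mm long under a steel keeper plate; the rest is a bay, x -73 to +135 mm, y -84 to +84 mm, holding the painting (top 28 mm above the table)
- case_rim (a point): middle of the case at the height of its flat top rim, 50 mm above the table: the middle of the cover's underside belongs exactly here, with the cover's axes parallel to the case's
- keeper_slot (a point): middle of the slot in the steel keeper plate, on its top face, 108 mm from the case's middle towards -x, 8 mm below the rim. The slot is 44 mm long along the case's y, 18 mm wide along its x; the plate is 3 mm thick with free space under it. Hidden once the cover is on
- painting: small canvas lying face up in the case's bay, 196 x 151 x 22 mm, fixed there; its paint is wet. Origin: centre of its underside
- cover: loose plywood cover, 288 (x) x 186 (y) mm, 7 mm thick, about 0.36 kg; the wing fastener is at its near (-x) end. Two half-round battens under it (along y, at x = -63 and +125 mm, 165 mm long, 12 mm high, round-ended) drop into the case's bay with 1.5 mm play and locate it; on the table it lies on them. Origin: 12 mm below the middle of its underside, 19 mm below its top face; z up
- cover_handle (a point): centre of the cover's dark wooden bar handle, at the balance point: 15 mm from the cover's middle towards -x, 32 mm above its top face. The bar runs along y, 104 mm long, 14 mm wide along x, 16 mm high, 24 mm free under it between two brass posts 76 mm apart. Axes as the cover's
- cover_underside (a point): centre of the underside of the cover's panel; axes as the cover's
- stud_wing (a point): grip point of the fastener's metal wing, on its upright axis at x = -108, y = 0 mm of the cover. The wing is 56 mm long along this point's y, 12 mm thick along its x, 32 mm high; the point is 9 mm below its top, and 43 mm above the cover's top face while the fastener is out. A cross pin below (34 mm long, 6 mm thick) is parallel to the wing
- stud_press (a joint): how far the fastener is pushed down, m: 0 = out (sprung: 3 N, 10 N at 0.014), 0.015 = end stop. Not lined up, the pin stops on the keeper plate at about 0.003; lined up, it passes; it can turn under the plate from 0.0135 on, and is drawn back up to about 0.0115 when locked. Let go before turning, it springs out
- stud (a joint): turn of the fastener, rad, clockwise from above positive: 0 = wing and pin along the slot (the cover's y, the long way of the brass plate at its foot; within 0.25 it passes); 1.57 = locked, wing along the cover's x. Stops at -0.35 and 1.64. Friction (0.02 Nm) keeps it where it is left. It starts turned away from the slot, fastener out
- jar: glass pigment jar with white screw lid and yellow powder, 48 mm wide, 65 mm high, loose, standing at the front of the table between the case and the cover. Origin: centre of its underside
- white_jar: pigment jar with white powder and white lid, 48 mm wide, 61 mm high, loose, standing 20 mm to the right of the case. Origin: centre of its underside

How it is judged (in metres and radians):
On the way:
1. the cover sits on the case: its underside's centre within 5 mm of the rim's, lying flat (distance between cover_underside and case_rim below 0.005 m and angle between cover's own z axis and vertical below 0.03 rad), for 0.2 s.
At the end, for the whole second after the job is handed in: the cover lies flat on the case (underside's centre within 5 mm of the rim's, tilt under 0.03 rad, turned by less than 0.04 rad) and its fastener is locked: held down by more than 9 mm and turned by more than 1.25 rad from the slot, with nothing holding it (all of step 1 and angle between the x axis of cover and the x axis of case, either way round below 0.04 rad and value of joint stud_press above 0.009 m and value of joint stud above 1.25 rad); the robot touches nothing.
It fails at once if the wet painting is touched (contact force between any of cover, the arm, the fingers and painting above 0.3 N).
It fails at once if the cover is dropped or forced onto the case: still moving at over 0.5 m/s within 25 mm of its seat, or pressing on the case with over 80 N ((distance between cover_underside and case_rim below 0.025 m and linear speed of cover above 0.5 m/s) or contact force between cover and case above 80 N).
It fails at once if a pigment jar is shifted by more than 30 mm (distance of any of jar, white_jar from where it was at the start of the episode above 0.03 m).
It also fails if it takes over 61 s, if anything falls off the work surface, if the arm or the gripper's body presses on something with over 40 N, if the wrist force passes 120 N, or if a joint passes its speed limit or range.

### The arm

A 6-joint arm with a two-finger parallel gripper is mounted at the origin on a cart in front of the work surface, level with it; the furniture and walls round the work are solid. World frame = base frame: x ahead of the robot, y to its left, z up, the work surface at z = 0. Lengths are in mm, angles in rad, forces in N, time in s.
With the tool pointing down it reaches from about 350 to 875 mm from the base axis. Payload 4.2 kg.
Tool frame: the origin (TCP) lies at the very end of the fingers, on their centre line; the grasp point (between the pads) lies manip.grasp_offset behind it (manip.grasp_offset is the distance from the TCP to the grasp point, in mm); z points along the fingers, y is the line along which they close (so a half turn about z gives the same grasp; the last joint's range is limited). The gripper opens to 87 mm and grips with 3 to 60 N. Pads are 19 mm wide; open, the fingers measure 117 mm over their backs; the gripper's body (75 mm by 190 mm) begins 51 mm behind the grasp point.
Start: joints at [-0.871, 0.385, 0.008, 0, -1.194, -0.259], TCP at [266.676, -565.228, 222.55] pointing down, gripper open.
Joint ranges: [-3.14, 3.14], [-1.21, 2.06], [-1.07, 1.41], [-3.16, 2.05], [-2.99, -0.16], [-3.1, 3.1]. Speed limits (rad/s): [2.79, 2.79, 3.14, 3.14, 3.14, 3.14].

### API

Orientations are given as a rotation vector (axis times angle).
In Python, from station import manip, viewer, spotter gives the robot as it stands.
- The arm moves only by the tool drive_tool, never from a script. Its argument "moves" is a list of rows, each a list of 3 entries, a list of its own where there are three numbers: the turn, a rotation vector about the world's x, y, z in degrees, then the shift along the world's x, y, z in m, then the finger opening in m, from 0 to 0.087. A call has 1 to 20 rows; each row shifts and turns the commanded pose from where the row before left it; what a row does not reach is not made up. A row lasts 1/10 s, in which the tool goes at most 50 mm and 8.59 degrees, less where a joint would pass 70% of its speed; a pose out of reach is approached as far as the arm can. A call with a gripper value outside its range is refused whole. The fingers move at their own pace and stop on an object; the grip force is fixed at half the most. Time passes only in rows, so rows that do not move let the fingers close. It gives the time, the measured TCP pose, the force, the opening and the grip force at its end, in the units of the state.
- manip.sense(): the state, without advancing time (a new reading comes with each control period).
- viewer.read_camera(name): name is "side" or "top" or "wrist"; returns a dict with "color" (420x560x3 uint8, red, green, blue), "mtx" (3x3 intrinsics, pixels), "R" (3x3) and "t" (3): a world point X has camera coordinates R X + t. Camera axes: x right, y down, z forward; pixel columns grow to the right and rows downward; lengths in mm; the calibration is good to about 2 mm. A picture is of the moment at which its call begins. There is no depth.
- manip.close_job(): hands the job in; it is judged then, once.
Trained networks look in a picture, given as the dict that the camera call returned (one of the last four; its "shot" number tells which), for a name from the list of things; names that differ only in an ending like _2 or _b are one class to them, and where a whole thing is asked for, a point or a joint stands for the part that bears it (a point fixed in the world has none). Each returns a list of dicts, best first, with "score" (0 to 1); they miss things now and then, are a little off and sometimes report something else, mostly with a low value. They report only what shows in the picture. A call takes as long as a camera call.
- spotter.trace(picture, name): "region" (420x560 bool, what is visible of it) and "rect" ([left, top, right, bottom] in pixels, round what is visible of it).
The state is a dict: "time_s": time; "q": joint angles; "joint_velocities": joint speeds; "joint_torque": joint torques, N m; "eef_pos": TCP position; "tcp_rot": TCP orientation; "wrist_force": force on the tool from outside, world axes, zero at the start; "wrist_torque": the same for the moment, N m; "grip_width": finger opening in mm; "grasp_force": force on a finger pad.
Only numpy, scipy, OpenCV 4.12 (cv2) and the standard library are available. Lean on these libraries where they do the work, as an engineer would, in place of code of your own. Each camera call takes 0.05 s, during which the arm holds its last target. There are 200 camera calls.

## Working session

There is one attempt and no reset: what is moved stays moved. The work goes in short steps, Python scripts to look and compute and a tool call to move; the robot and the scene stay as the last step left them, time stands still between calls to the robot, and variables do not carry over. Pictures are saved under pics/ and viewed, at most 10 in all, crops included, and the job is handed in when it is done.

Besides the shell and the picture viewer there is one more tool, called after "Emit:" as name(argument=value, ...), one argument or row to a line, values as JSON. drive_tool: Moves the arm, as the interface text tells. Its arguments: {"type":"object","properties":{"moves":{"type":"array","items":{"type":"array"}}},"required":["moves"]}

```bash
mkdir -p pics; ls; cat > h.py <<'E'
import numpy as np, cv2
from station import manip, viewer, spotter
def ray(p,uv):
    d=p["R"].T@np.linalg.solve(p["mtx"],[uv[0],uv[1],1.]); c=-p["R"].T@p["t"]; return c,d
def onz(p,uv,z):
    c,d=ray(p,uv); return c+d*(z-c[2])/d[2]
def proj(p,X):
    X=np.atleast_2d(X); q=(p["R"]@X.T).T+p["t"]; q=(p["mtx"]@q.T).T; return q[:,:2]/q[:,2:]
def save(p,n): cv2.imwrite("pics/"+n,p["color"][:,:,::-1])
E
python3 - <<'E'
from h import *
print(manip.grasp_offset); print(manip.sense())
a=viewer.read_camera("top"); b=viewer.read_camera("side")
im=np.hstack([a["color"],b["color"]]); 
cv2.imwrite("pics/a.png",a["color"][:,:,::-1]);cv2.imwrite("pics/b.png",b["color"][:,:,::-1])
for p in(a,b):
  print(-p["R"].T@p["t"],p["mtx"][0,0])
  for n in["case","cover","cover_handle","stud_wing","jar","white_jar","painting"]:
    r=spotter.trace(p,n); print(n,[(round(x["score"],2),x["rect"],x["region"].sum()) for x in r][:2])
E
```

```text
pics
18.700000000000003
{'time_s': 0.0, 'q': array([-8.71397527e-01,  3.85573307e-01,  6.64854894e-03, -5.13039969e-04,
       -1.19397538e+00, -2.58597839e-01]), 'joint_velocities': array([ 0.00260621, -0.00208875,  0.00229086,  0.00016048, -0.00039585,
        0.0003392 ]), 'joint_torque': array([ 9.97547540e-04, -3.90665317e+01,  1.87403673e+01,  4.21979651e+00,
        1.09404660e-02, -1.96553897e-04]), 'eef_pos': array([ 266.43721718, -564.7145432 ,  221.45628463]), 'tcp_rot': array([ 0.68640642, -3.06512753, -0.00327739]), 'wrist_force': array([ 0.12462957,  0.23554876, -0.57582147]), 'wrist_torque': array([-0.02932268,  0.02258204,  0.01625997]), 'grasp_force': 0.0, 'grip_width': 87.0358029648359}
[ 381.62597709 -257.84539204 1102.24073825] 425.8864361125244
case [(0.61, [289.6, 119.0, 380.5, 241.6], np.int64(8677)), (0.24, [304.5, 129.4, 370.8, 214.2], np.int64(4474))]
cover [(0.68, [150.7, 121.5, 226.8, 237.1], np.int64(8015))]
cover_handle [(0.95, [148.0, 120.5, 231.7, 238.4], np.int64(8069))]
stud_wing [(0.7, [181.2, 208.8, 193.3, 231.6], np.int64(113))]
jar [(0.84, [257.9, 256.2, 274.4, 280.2], np.int64(307))]
white_jar [(0.89, [375.5, 169.3, 401.6, 191.0], np.int64(353))]
painting [(0.91, [305.1, 130.1, 369.1, 212.4], np.int64(4419))]
[151.66674347 920.40832621 558.87246282] 507.27574194583417
case [(0.95, [206.9, 180.9, 322.9, 232.4], np.int64(4412))]
cover [(0.58, [137.1, 248.8, 287.5, 300.9], np.int64(5863))]
cover_handle [(0.74, [138.2, 245.7, 288.2, 299.5], np.int64(5915)), (0.19, [250.7, 246.6, 278.2, 274.9], np.int64(413))]
stud_wing [(0.83, [249.4, 246.7, 278.9, 272.6], np.int64(397))]
jar [(0.63, [322.2, 218.8, 342.0, 252.6], np.int64(561))]
white_jar []
painting [(0.86, [228.1, 192.6, 292.1, 209.5], np.int64(842))]
```

View pics/a.png

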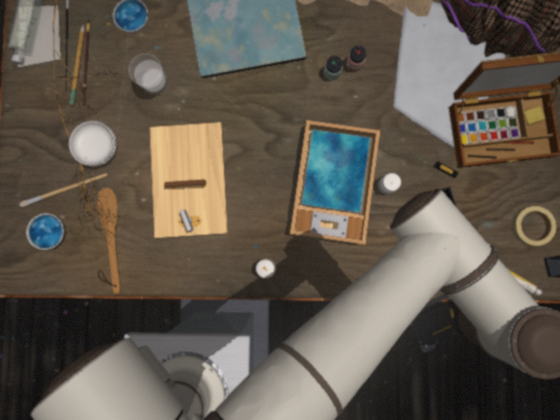

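View pics/b.png

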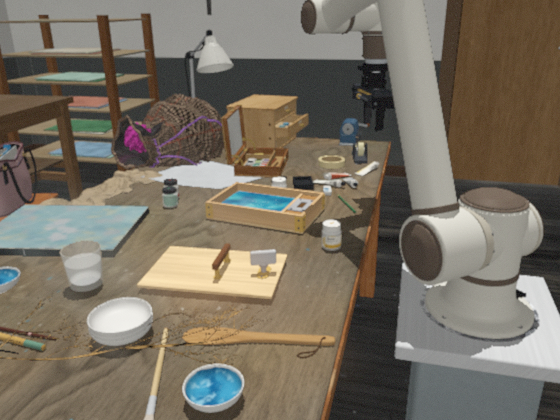

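The top view shows the cover (cols 150–227, rows 122–238, handle about (185,184), wing about (185,218)). The case is at cols 290–380, rows 119–243, with its slot plate about (330,224), the yellow jar at (265,268) and the white jar at (390,182). Next I fit poses by silhouette.

```bash
cat >> h.py <<'E'
from scipy.optimize import minimize
def box(x,y,yaw,z0,z1,L=288,W=186):
    c,s=np.cos(yaw),np.sin(yaw)
    return np.array([[x+c*a*L/2-s*b*W/2,y+s*a*L/2+c*b*W/2,z] for z in(z0,z1) for a in(-1,1) for b in(-1,1)])
def fit(pr,x0,z0,z1,L=288,W=186):
    def iou(v):
        t=0
        for p,reg in pr:
            h=cv2.convexHull(proj(p,box(v[0]*100,v[1]*100,v[2],z0,z1,L,W)).astype(np.float32))
            m=np.zeros((1680,2240),np.uint8); cv2.fillConvexPoly(m,np.round(h*4+2).astype(np.int32),1)
            m=cv2.resize(m.astype(np.float32),(560,420),interpolation=cv2.INTER_AREA)
            r=reg.astype(float); t+=np.minimum(m,r).sum()/np.maximum(m,r).sum()
        return -t/len(pr)
    x0=np.array([x0[0]/100,x0[1]/100,x0[2]])
    sx=np.vstack([x0,x0+[.2,0,0],x0+[0,.2,0],x0+[0,0,.1]])
    r=minimize(iou,x0,method="Nelder-Mead",options=dict(initial_simplex=sx,xatol=.002,fatol=1e-5))
    return [r.x[0]*100,r.x[1]*100,r.x[2]],-r.fun
E
python3 - <<'E'
from h import *
a=viewer.read_camera("top"); b=viewer.read_camera("side")
np.set_printoptions(precision=2,suppress=True)
for n,z0,z1,c in(("case",0,50,(335,181)),("cover",12,19,(188,180))):
    g=onz(a,c,z1); ra=spotter.trace(a,n)[0]["region"]; rb=spotter.trace(b,n)[0]["region"]
    for yaw in (0,):
        print(n,g,*[fit(q,(g[0],g[1],yaw),z0,z1) for q in([(a,ra)],[(b,rb)],[(a,ra),(b,rb)])],sep="\n  ")
for n,z in(("jar",65),("white_jar",61)):
    r=spotter.trace(a,n)[0]["rect"]; print(n,onz(a,((r[0]+r[2])/2,(r[1]+r[3])/2),z))
for uv,z in(((164.5,184.5),59),((206,183.5),59),((182,210),70),((189,228),70)): print(onz(a,uv,z))
E
```

```text
case
  [ 538.34 -374.36   50.  ]
  ([np.float64(539.1515612437423), np.float64(-375.44033342714505), np.float64(-0.12674565073600277)], np.float64(0.9853146156909598))
  ([np.float64(576.2223464805619), np.float64(-482.1070873940698), np.float64(0.2026192734825647)], np.float64(0.2597291365558589))
  ([np.float64(539.3710896417073), np.float64(-375.2122786854623), np.float64(-0.1283575499052474)], np.float64(0.596988072042488))Traceback (most recent call last):
  File "<stdin>", line 5, in <module>
IndexError: list index out of range
```

```bash
python3 - <<'E'
from h import *
a=viewer.read_camera("top"); b=viewer.read_camera("side")
np.set_printoptions(precision=2,suppress=True)
g=onz(a,(188,180),19)
for p in(a,b):
  for n in("cover","cover_handle"):
    for r in spotter.trace(p,n)[:1]:
      if r["region"].sum()>3000: print(n,r["score"],fit([(p,r["region"])],(g[0],g[1],.03),12,19))
for n,c in (("case",(539,-375,-.12)),):
  for r in spotter.trace(b,n)[:2]: print(n,r["score"],r["rect"],fit([(b,r["region"])],c,0,50))
for n,z in(("jar",65),("white_jar",61)):
    for r in spotter.trace(a,n)[:1]: r=r["rect"];print(n,onz(a,((r[0]+r[2])/2,(r[1]+r[3])/2),z))
for uv,z in(((164.5,184.5),59),((206,183.5),59),((182,210),70),((189,228),70)): print(onz(a,uv,z))
E
```

```text
cover 0.85 ([np.float64(546.5117472272349), np.float64(0.3992666551524964), np.float64(0.0728414964257946)], np.float64(0.9835775779605892))
cover_handle 0.83 ([np.float64(547.0460548625431), np.float64(0.23551669353222038), np.float64(0.07206573532604858)], np.float64(0.9813339837348801))
cover 0.92 ([np.float64(548.9136377486652), np.float64(-1.0319658359328319), np.float64(0.07977325102515392)], np.float64(0.9487766200870574))
cover_handle 0.94 ([np.float64(548.6631154252317), np.float64(1.9538180532537295), np.float64(0.08038711290188519)], np.float64(0.9620806035338495))
case 0.91 [209.0, 180.4, 322.2, 230.7] ([np.float64(542.1442444298664), np.float64(-373.0428388798723), np.float64(-0.11932312016197834)], np.float64(0.9669623912393376))
jar [ 321.32 -207.11   65.  ]
white_jar [ 536.45 -505.48   61.  ]
[525.49  48.25  59.  ]
[528.67 -54.66  59.  ]
[461.63   0.41  70.  ]
[417.89 -17.77  70.  ]
```

Case is at about (539,-375), yaw -0.127. Cover is at about (547,0), yaw +0.073, so the handle is at about (532,-1,51). The wing sits at about +1.25 rad. I'm moving above the handle for a close look.

Emit:
drive_tool(
  moves=[
    [[0,0,4.3],[0.0166,0.0352,-0.002],0.06],
    [[0,0,4.3],[0.0166,0.0352,-0.002],0.06],
    [[0,0,4.3],[0.0166,0.0352,-0.002],0.06],
    [[0,0,4.3],[0.0166,0.0352,-0.002],0.06],
    [[0,0,4.3],[0.0166,0.0352,-0.002],0.06],
    [[0,0,4.3],[0.0166,0.0352,-0.002],0.06],
    [[0,0,4.3],[0.0166,0.0352,-0.002],0.06],
    [[0,0,4.3],[0.0166,0.0352,-0.002],0.06],
    [[0,0,4.3],[0.0166,0.0352,-0.002],0.06],
    [[0,0,4.3],[0.0166,0.0352,-0.002],0.06],
    [[0,0,4.3],[0.0166,0.0352,-0.002],0.06],
    [[0,0,4.3],[0.0166,0.0352,-0.002],0.06],
    [[0,0,4.3],[0.0166,0.0352,-0.002],0.06],
    [[0,0,4.3],[0.0166,0.0352,-0.002],0.06],
    [[0,0,4.3],[0.0166,0.0352,-0.002],0.06],
    [[0,0,4.3],[0.0166,0.0352,-0.002],0.06],
    [[0,0,0],[0,0,0],0.06],
    [[0,0,0],[0,0,0],0.06],
  ],
)

```text
time_s: 3.35
eef_pos: [532.3, -1.3, 190.3]
tcp_rot: [2.3, -2.14, -0.001]
wrist_force: [-0.5, 0.6, 0.2]
grip_width: 59.7
grasp_force: 0.0
```

```bash
python3 - <<'E'
from h import *
np.set_printoptions(precision=3,suppress=True)
s=manip.sense(); print(s["eef_pos"],s["tcp_rot"],s["q"],s["wrist_force"])
p=viewer.read_camera("wrist"); im=p["color"].copy()
c,si=np.cos(.073),np.sin(.073)
for l in[(-15,52,59),(-15,-52,59),(-8,0,59),(-22,0,59),(-108,0,71)]:
    X=[547+c*l[0]-si*l[1],si*l[0]+c*l[1],l[2]]; u=proj(p,X)[0]; print(l,u); cv2.circle(im,tuple(int(v) for v in u),4,(255,0,0),1)
cv2.imwrite("pics/w1.png",im[:,:,::-1])
E
```

```text
[532.315  -1.271 190.287] [ 2.3   -2.14  -0.001] [ 0.302  0.255 -0.267 -0.    -1.049 -0.23 ] [-0.512  0.632  0.164]
(-15, 52, 59) [278.672 251.439]
(-15, -52, 59) [278.661 152.518]
(-8, 0, 59) [271.82 204.26]
(-22, 0, 59) [285.514 204.245]
(-108, 0, 71) [373.308 207.12 ]
```

View pics/w1.png

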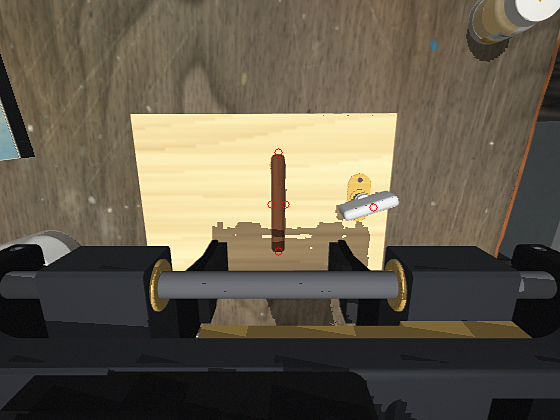

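The wrist view shows the bar from (278,152) to (279,252), right under the predicted marks, so I descend and grip.

Emit:
drive_tool(
  moves=[
    [[0,0,0],[0,0,-0.03],0.06],
    [[0,0,0],[0,0,-0.03],0.06],
    [[0,0,0],[0,0,-0.03],0.06],
    [[0,0,0],[0,0,-0.03],0.06],
    [[0,0,0],[0,0,-0.02],0.06],
    [[0,0,0],[0,0,-0.012],0.06],
    [[0,0,0],[0,0,-0.006],0.06],
    [[0,0,0],[0,0,0],0.06],
    [[0,0,0],[0,0,0],0.03],
    [[0,0,0],[0,0,0],0.01],
    [[0,0,0],[0,0,0],0.0],
    [[0,0,0],[0,0,0],0.0],
    [[0,0,0],[0,0,0],0.0],
    [[0,0,0],[0,0,0],0.0],
    [[0,0,0],[0,0,0],0.0],
  ],
)

```text
time_s: 4.9
eef_pos: [532.3, -2.0, 32.6]
tcp_rot: [-2.299, 2.141, -0.0]
wrist_force: [-1.0, 0.2, 0.9]
grip_width: 13.5
grasp_force: 30.0
```

Emit:
drive_tool(
  moves=[
    [[0,0,0],[0,0,0.005],0.0],
    [[0,0,0],[0,0,0.015],0.0],
    [[0,0,0],[0,0,0.025],0.0],
    [[0,0,0],[0,0,0.03],0.0],
    [[0,0,0],[0,0,0.03],0.0],
    [[0,0,0],[0,0,0.02],0.0],
    [[0,0,0],[0,0,0.005],0.0],
    [[0,0,0],[0,0,0],0.0],
  ],
)

```text
time_s: 5.7
eef_pos: [531.9, -1.9, 162.5]
tcp_rot: [-2.298, 2.142, 0.001]
wrist_force: [-0.2, 1.2, -3.0]
grip_width: 13.7
grasp_force: 30.0
```

Emit:
drive_tool(
  moves=[
    [[0,0,0],[0,-0.01,0],0.0],
    [[0,0,0],[0,-0.02,0],0.0],
    [[0,0,-1],[0,-0.025,0],0.0],
    [[0,0,-1],[-0.001,-0.025,0],0.0],
    [[0,0,-1],[-0.001,-0.025,0],0.0],
    [[0,0,-1],[-0.001,-0.025,0],0.0],
    [[0,0,-1],[-0.001,-0.025,0],0.0],
    [[0,0,-1],[-0.001,-0.025,0],0.0],
    [[0,0,-1],[-0.001,-0.025,0],0.0],
    [[0,0,-1],[-0.001,-0.025,0],0.0],
    [[0,0,-1],[-0.001,-0.025,0],0.0],
    [[0,0,-1],[0,-0.025,0],0.0],
    [[0,0,-1],[0,-0.025,0],0.0],
    [[0,0,-0.5],[0,-0.025,0],0.0],
    [[0,0,0],[0,-0.025,0],0.0],
    [[0,0,0],[0,-0.015,0],0.0],
    [[0,0,0],[0,-0.0064,0],0.0],
    [[0,0,0],[0,0,0],0.0],
    [[0,0,0],[0,0,0],0.0],
    [[0,0,0],[0,0,0],0.0],
  ],
)

```text
time_s: 7.7
eef_pos: [524.4, -377.4, 162.6]
tcp_rot: [-2.074, 2.36, 0.001]
wrist_force: [0.1, -0.3, -3.6]
grip_width: 13.5
grasp_force: 30.0
```

```bash
python3 - <<'E'
from h import *
np.set_printoptions(precision=3,suppress=True)
s=manip.sense(); print(s["eef_pos"],s["tcp_rot"],s["q"],s["wrist_force"],s["wrist_torque"])
e=s["eef_pos"]; tz=e[2]+18.7-32 # top face z
P=[viewer.read_camera(n) for n in("top","side","wrist")]
for p,n in zip(P,("t2","s2","w2")):
  save(p,n+".png")
  for k in("cover","cover_handle"):
    for r in spotter.trace(p,k)[:1]: print(n,k,r["score"],r["rect"],fit([(p,r["region"])],(e[0]+15,e[1]-2,-.127),tz-7,tz) if n!="w2" else"")
cv2.imwrite("pics/c2.png",np.hstack([cv2.resize(P[0]["color"][90:290,230:430],(400,400)),cv2.resize(P[1]["color"][110:310,150:350],(400,400))])[:,:,::-1])
E
```

```text
[ 524.372 -377.439  162.593] [-2.074  2.36   0.001] [-0.374  0.464 -0.021 -0.    -1.086  0.245] [ 0.118 -0.316 -3.582] [ 0.041  0.102 -0.053]
t2 cover 0.86 [292.9, 115.3, 380.3, 244.5] ([np.float64(537.5734455672971), np.float64(-377.98854235176555), np.float64(-0.13263042703260072)], np.float64(0.40588361070524925))
t2 cover_handle 0.93 [292.8, 115.3, 387.5, 243.1] ([np.float64(537.2645358706693), np.float64(-377.2908433446155), np.float64(-0.12224973032686773)], np.float64(0.39077062157645254))
s2 cover 0.98 [203.6, 150.1, 324.9, 179.3] ([np.float64(542.3805304444388), np.float64(-376.3438979432016), np.float64(-0.11363191763116796)], np.float64(0.8726142278773857))
s2 cover_handle 0.77 [204.7, 148.5, 323.3, 181.4] ([np.float64(540.2931093478568), np.float64(-377.8643608543357), np.float64(-0.08794155800219616)], np.float64(0.855669847564754))
w2 cover 0.78 [0.8, 96.0, 508.6, 340.1] 
w2 cover_handle 0.73 [1.5, 98.2, 514.5, 339.4]
```

View pics/c2.png

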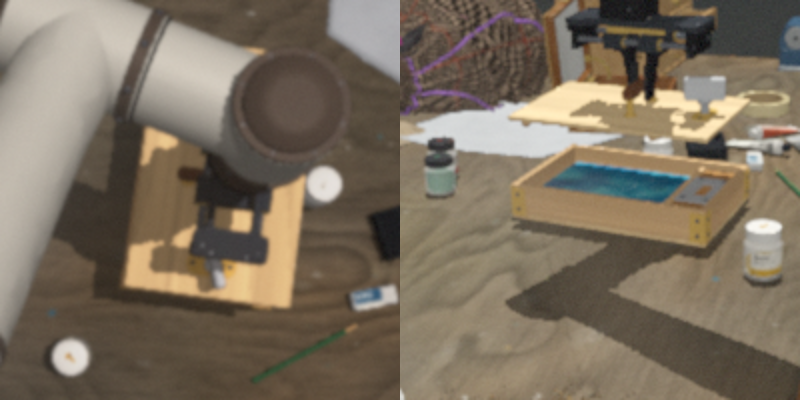

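View pics/w2.png

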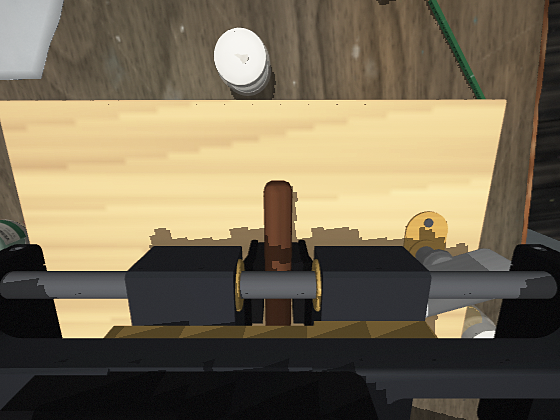

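The side view shows the cover level above the case. In the wrist view the cover's far edge is at row about 100, its corner about (507,100), and the white jar (240,55) is clear of it. Next I check for slip in the hand.

```bash
python3 - <<'E'
from h import *
np.set_printoptions(precision=2,suppress=True)
s=manip.sense(); e=s["eef_pos"]
from scipy.spatial.transform import Rotation as R
y=R.from_rotvec(s["tcp_rot"]).as_matrix()[:,1]; y=y*np.sign(y[0]); yaw=np.arctan2(y[1],y[0]); print("yaw",yaw)
p=viewer.read_camera("wrist")
r=spotter.trace(p,"cover")[0]["region"]
def cov(l): c,si=np.cos(yaw),np.sin(yaw); return [e[0]+c*(l[0]+15)-si*l[1],e[1]+si*(l[0]+15)+c*l[1],l[2]+e[2]+18.7-51]
for l in[(-144,-93,19),(144,-93,19),(-144,0,19),(-15,-52,59),(-22,-52,51),(-8,-52,51)]: print(l,proj(p,cov(l)))
print("top edge rows",[(c,int(np.argmax(r[:,c]))) for c in(60,150,250,350,450,490)],"right edge",[(k,560-int(np.argmax(r[k,::-1]))) for k in(110,130,150,180,220)], "predicted right", proj(p,[cov((-144,yy,19)) for yy in(-93,-60,-30)]))
hsv=cv2.cvtColor(p["color"],cv2.COLOR_RGB2HSV)
print(p["color"][185:260:25,270:290:10])
E
```

```text
yaw -0.1297529613267986
(-144, -93, 19) [[512.72  92.18]]
(144, -93, 19) [[-8.5  92.28]]
(-144, 0, 19) [[481.65 248.81]]
(-15, -52, 59) [[279.35 177.27]]
(-22, -52, 51) [[293.71 174.71]]
(-8, -52, 51) [[264.84 174.71]]
top edge rows [(60, 100), (150, 100), (250, 101), (350, 101), (450, 99), (490, 100)] right edge [(110, 505), (130, 501), (150, 497), (180, 491), (220, 484)] predicted right [[512.72  92.18]
 [500.67 152.94]
 [490.74 203.01]]
[[[ 79  48  33]
  [ 82  50  34]]

 [[108  65  44]
  [ 95  61  40]]

 [[106  66  44]
  [ 92  57  38]]]
```

```bash
python3 - <<'E'
from h import *
from scipy.spatial.transform import Rotation as Ro
np.set_printoptions(precision=2,suppress=True)
s=manip.sense(); T=Ro.from_rotvec(s["tcp_rot"]).as_matrix(); e=s["eef_pos"]
p=viewer.read_camera("wrist")
# camera in tool frame
Rc=p["R"]@T; tc=p["R"]@e+p["t"]; print(p["mtx"], tc)
T1=Ro.from_rotvec([2.3,-2.14,-.001]).as_matrix(); e1=np.array([532.315,-1.271,190.287])
p1=dict(mtx=p["mtx"],R=Rc@T1.T); p1["t"]=tc-p1["R"]@e1
im=cv2.imread("pics/w1.png"); 
def wood(im):
    h=cv2.cvtColor(im,cv2.COLOR_BGR2HSV); return (h[...,2]>190)&(h[...,1]>60)
m=wood(im); print("w1 top",[(c,int(np.argmax(m[:,c]))) for c in(160,200,300,380)],"R",[(k,560-int(np.argmax(m[k,::-1]))) for k in(120,150,180)],"L",[(k,int(np.argmax(m[k]))) for k in(120,150,180)])
c,si=np.cos(.073),np.sin(.073)
g=lambda l:[547+c*l[0]-si*l[1],si*l[0]+c*l[1],l[2]]
print(proj(p1,[g((-144,-93,19)),g((144,-93,19)),g((-144,-40,19)),g((144,-40,19)),g((-15,-52,59)),g((-15,52,59))]))
im=cv2.imread("pics/w2.png");m=wood(im)
print("w2 top",[(c,int(np.argmax(m[:,c]))) for c in(60,160,300,380,480)],"R",[(k,560-int(np.argmax(m[k,::-1]))) for k in(120,150,180,220)],"L",[(k,int(np.argmax(m[k]))) for k in(120,150,180,220)])
E
```

```text
[[295.04   0.   277.66]
 [  0.   295.04 211.5 ]
 [  0.     0.     1.  ]] [  0.8   27.27 175.02]
w1 top [(160, 114), (200, 114), (300, 114), (380, 113)] R [(120, 397), (150, 394), (180, 391)] L [(120, 131), (150, 135), (180, 139)]
[[399.32 110.33]
 [129.8  110.63]
 [394.14 160.43]
 [136.21 160.7 ]
 [278.7  152.27]
 [278.71 251.21]]
w2 top [(60, 101), (160, 100), (300, 100), (380, 100), (480, 100)] R [(120, 503), (150, 497), (180, 491), (220, 484)] L [(120, 0), (150, 8), (180, 15), (220, 25)]
```

```bash
python3 - <<'E'
from h import *
np.set_printoptions(precision=2,suppress=True)
s=manip.sense(); e=s["eef_pos"]; yaw=-.13
a=viewer.read_camera("top"); b=viewer.read_camera("side")
ra=spotter.trace(a,"cover")[0]["region"]; rb=spotter.trace(b,"cover")[0]["region"]
# top: use only the near part, where the arm does not hide it: edge corners of region
cnt=max(cv2.findContours(ra.astype(np.uint8),0,2)[0],key=cv2.contourArea)
pts=cnt[:,0].astype(float)
print("low-left",pts[np.argmax(pts[:,1]-pts[:,0])],"low-right",pts[np.argmax(pts[:,1]+pts[:,0])])
for dz in(0,-3):
  zt=e[2]+18.7-32+dz; c,si=np.cos(yaw),np.sin(yaw)
  for l in((-144,93),(-144,-93)): print(dz,"pred",proj(a,[e[0]+c*(l[0]+15)-si*l[1],e[1]+si*(l[0]+15)+c*l[1],zt]))
cnt=max(cv2.findContours(rb.astype(np.uint8),0,2)[0],key=cv2.contourArea)[:,0].astype(float)
q=lambda d:cnt[np.argmax(cnt@np.array(d))]
print("side L,R,B",q((-1,0)),q((1,0)),q((.2,1)),q((-1,.5)))
for dz in(0,-3):
  zt=e[2]+18.7-32+dz
  for l in((144,93),(-144,-93),(-144,93),(144,-93)): print(dz,l,"pred",proj(b,[[e[0]+c*(l[0]+15)-si*l[1],e[1]+si*(l[0]+15)+c*l[1],z] for z in(zt,zt-7)]).ravel())
E
```

```text
low-left [292. 231.] low-right [374. 242.]
0 pred [[293.   231.81]]
0 pred [[375.77 243.3 ]]
-3 pred [[292.98 231.85]]
-3 pred [[375.49 243.3 ]]
side L,R,B [205. 168.] [324. 162.] [303. 181.] [205. 170.]
0 (144, 93) pred [204.78 167.02 204.96 169.47]
0 (-144, -93) pred [326.43 158.74 326.38 161.11]
0 (-144, 93) pred [304.31 178.44 304.3  181.07]
0 (144, -93) pred [235.68 149.81 235.79 152.04]
-3 (144, 93) pred [204.85 168.07 205.03 170.52]
-3 (-144, -93) pred [326.4  159.75 326.36 162.12]
-3 (-144, 93) pred [304.31 179.57 304.3  182.19]
-3 (144, -93) pred [235.73 150.77 235.84 152.99]
```

Emit:
drive_tool(
  moves=[
    [[0,0,0.3],[-0.001,0.0023,-0.005],0.0],
    [[0,0,0],[0,0,-0.015],0.0],
    [[0,0,0],[0,0,-0.015],0.0],
    [[0,0,0],[0,0,-0.015],0.0],
    [[0,0,0],[0,0,-0.01],0.0],
    [[0,0,0],[0,0,-0.006],0.0],
    [[0,0,0],[0,0,-0.004],0.0],
    [[0,0,0],[0,0,0],0.0],
    [[0,0,0],[0,0,0],0.0],
  ],
)

```text
time_s: 9.4
eef_pos: [523.7, -376.3, 93.1]
tcp_rot: [-2.079, 2.355, -0.002]
wrist_force: [-0.7, -0.3, -4.6]
grip_width: 13.5
grasp_force: 30.0
```

```bash
python3 - <<'E'
from h import *
s=manip.sense(); print(s["eef_pos"],s["wrist_force"])
b=viewer.read_camera("side"); cv2.imwrite("pics/s3.png",cv2.resize(b["color"][130:250,180:350],(800,565),interpolation=cv2.INTER_CUBIC)[:,:,::-1])
E
```

```text
[ 523.68285591 -376.34157109   93.14366118] [-0.67548508 -0.28199747 -4.58384135]
```

View pics/s3.png

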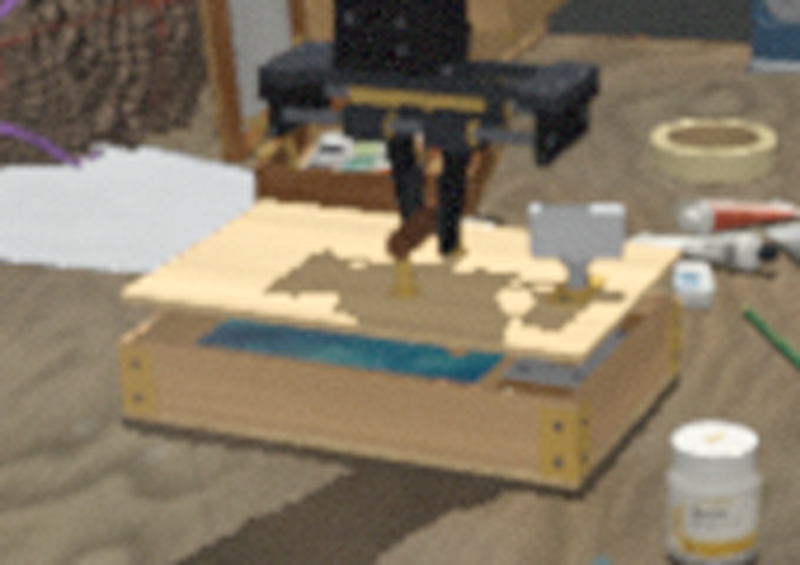

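The side view shows the cover corners at x = 123, 580 and 681. The case corners are at 121, 580 and 681, so it is lined up. I'll lower it slowly.

Emit:
drive_tool(
  moves=[
    [[0,0,0],[0,0.001,-0.004],0.0],
    [[0,0,0],[0,0,-0.004],0.0],
    [[0,0,0],[0,0,-0.003],0.0],
    [[0,0,0],[0,0,-0.002],0.0],
    [[0,0,0],[0,0,-0.001],0.0],
    [[0,0,0],[0,0,0],0.0],
  ],
)

```text
time_s: 10.05
eef_pos: [523.2, -375.1, 78.3]
tcp_rot: [2.079, -2.355, -0.001]
wrist_force: [0.2, -0.8, -3.2]
grip_width: 13.9
grasp_force: 30.0
```

Emit:
drive_tool(
  moves=[
    [[0,0,0],[0,0,-0.002],0.0],
    [[0,0,0],[0,0,-0.002],0.0],
    [[0,0,0],[0,0,0],0.0],
  ],
)

```text
time_s: 10.35
eef_pos: [523.0, -375.0, 74.2]
tcp_rot: [2.078, -2.356, -0.001]
wrist_force: [-0.7, -0.3, -3.0]
grip_width: 14.0
grasp_force: 30.0
```

Emit:
drive_tool(
  moves=[
    [[0,0,0],[0,0,-0.001],0.0],
    [[0,0,0],[0,0,-0.001],0.0],
    [[0,0,0],[0,0,0],0.0],
  ],
)

```text
time_s: 10.65
eef_pos: [523.2, -375.1, 72.4]
tcp_rot: [2.079, -2.355, -0.0]
wrist_force: [0.2, 0.4, -3.6]
grip_width: 13.5
grasp_force: 30.0
```

Emit:
drive_tool(
  moves=[
    [[0,0,0],[0,0,-0.001],0.0],
    [[0,0,0],[0,0,-0.001],0.0],
    [[0,0,0],[0,0,0],0.0],
  ],
)

```text
time_s: 10.95
eef_pos: [523.3, -375.1, 70.7]
tcp_rot: [-2.079, 2.355, -0.0]
wrist_force: [-0.1, 0.2, -2.8]
grip_width: 13.7
grasp_force: 30.0
```

Emit:
drive_tool(
  moves=[
    [[0,0,0],[0,0,-0.001],0.0],
    [[0,0,0],[0,0,0],0.0],
  ],
)

```text
time_s: 11.15
eef_pos: [523.4, -375.2, 70.7]
tcp_rot: [2.079, -2.355, 0.001]
wrist_force: [-1.3, 1.6, 4.2]
grip_width: 13.8
grasp_force: 30.0
```

Emit:
drive_tool(
  moves=[
    [[0,0,0],[0,0,-0.001],0.0],
    [[0,0,0],[0,0,0],0.0],
  ],
)

```text
time_s: 11.35
eef_pos: [523.4, -375.2, 70.6]
tcp_rot: [2.079, -2.355, 0.001]
wrist_force: [-2.8, 4.0, 7.9]
grip_width: 13.8
grasp_force: 30.0
```

Emit:
drive_tool(
  moves=[
    [[0,0,0],[0,0,0],0.05],
    [[0,0,0],[0,0,0],0.05],
    [[0,0,0],[0,0,0],0.05],
    [[0,0,0],[0,0,0.02],0.05],
    [[0,0,0],[0,0,0.03],0.06],
    [[0,0,0],[0,0,0.03],0.06],
    [[0,0,0],[0,0,0.035],0.06],
    [[0,0,-7.95],[-0.01,0.0015,0],0.06],
    [[0,0,-7.95],[-0.01,0.0015,0],0.06],
    [[0,0,-7.95],[-0.01,0.0015,0],0.06],
    [[0,0,-7.95],[-0.01,0.0015,0],0.06],
    [[0,0,-7.95],[-0.01,0.0015,0],0.06],
    [[0,0,-7.95],[-0.01,0.0015,0],0.06],
    [[0,0,-7.95],[-0.01,0.0015,0],0.06],
    [[0,0,-7.95],[-0.01,0.0015,0],0.06],
    [[0,0,-7.9],[-0.011,0.0015,0],0.06],
    [[0,0,0],[0,0,0],0.06],
    [[0,0,0],[0,0,0],0.06],
  ],
)

```text
time_s: 13.15
eef_pos: [432.6, -361.9, 183.6]
tcp_rot: [-0.315, 3.125, -0.001]
wrist_force: [0.1, 0.4, 0.6]
grip_width: 60.2
grasp_force: 0.0
```

```bash
python3 - <<'E'
from h import *
np.set_printoptions(precision=3,suppress=True)
s=manip.sense(); print(s["eef_pos"],s["tcp_rot"],s["q"],s["wrist_force"])
a=viewer.read_camera("top");b=viewer.read_camera("side");p=viewer.read_camera("wrist")
for q,n in((a,"top"),(b,"side"),(p,"wrist")):
  for r in spotter.trace(q,"stud_wing")[:1]:
    print(n,r["score"],r["rect"],r["region"].sum()); 
    if n=="wrist": print(cv2.minAreaRect(np.argwhere(r["region"])[:,::-1].astype(np.float32)))
  for r in spotter.trace(q,"cover")[:1]:
    if n=="side": print(fit([(q,r["region"])],(539,-375,-.127),50,57))
u=proj(p,[[432.3,-361.5,109]])[0]; print("pred",u)
im=p["color"].copy(); cv2.circle(im,tuple(int(v) for v in u),5,(255,0,0),1)
cv2.imwrite("pics/w4.png",np.vstack([im[100:400],b["color"][140:250]])[:,:,::-1])
E
```

```text
[ 432.644 -361.923  183.626] [-0.315  3.125 -0.001] [-0.409  0.313 -0.203  0.    -1.054 -0.961] [0.05  0.387 0.616]
side 0.56 [293.8, 183.1, 315.1, 201.6] 237
([np.float64(540.2106570990634), np.float64(-376.2329897707662), np.float64(-0.11365441985964625)], np.float64(0.9029466633701198))
wrist 0.79 [266.6, 181.0, 290.4, 246.4] 983
((278.5, 214.5), (67.0, 19.0), 90.0)
pred [278.561 218.783]
```

View pics/w4.png

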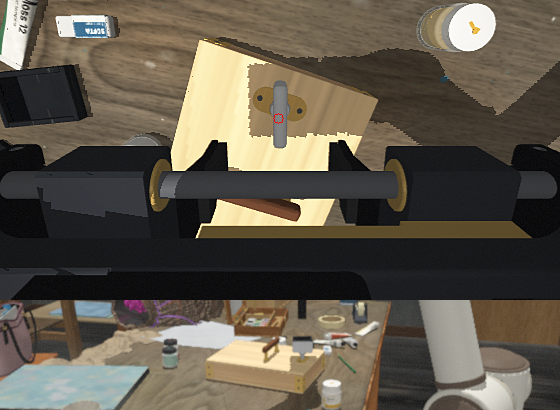

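The cover is flush on the case. The wing is along the fingers' midline (278,214), and the brass plate holes are at about (260,198) and (304,211). I'll check the axis location.

```bash
python3 - <<'E'
from h import *
np.set_printoptions(precision=2,suppress=True)
p=viewer.read_camera("wrist")
X=np.array([432.3,-361.5,58.]);u=proj(p,X)[0];print("pred plate",u, "top",proj(p,X+[0,0,51]),"dx10",proj(p,X+[10,0,0])[0]-u,"dy10",proj(p,X+[0,10,0])[0]-u)
h=cv2.cvtColor(p["color"],cv2.COLOR_RGB2HSV)
m=((h[...,0]>12)&(h[...,0]<28)&(h[...,1]>130)&(h[...,2]<225)).astype(np.uint8); m[:165]=0;m[235:]=0;m[:,:240]=0;m[:,320:]=0
pt=np.argwhere(m)[:,::-1]; print(len(pt),cv2.minAreaRect(pt.astype(np.float32)))
print("measured plate", onz(p,cv2.minAreaRect(pt.astype(np.float32))[0],58), "wing top",onz(p,(278.5,214.5),109))
cv2.imwrite("pics/m.png",np.hstack([cv2.resize(p["color"][160:250,240:320],(640,560))[:,:320*2]])[:,:,::-1])
print(m[165:235:6,250:315:3])
c,si=np.cos(-.123),np.sin(-.123)
for l in((-144,93),(-144,-93)): print(proj(p,[539.4+c*l[0]-si*l[1],-375+si*l[0]+c*l[1],57]))
E
```

```text
pred plate [278.11 204.38] top [[278.15 219.31]] dx10 [-1.95  9.4 ] dy10 [9.76 1.91]
740 ((278.8999938964844, 204.3000030517578), (55.02363204956055, 25.298221588134766), 18.434947967529297)
measured plate [ 432.06 -360.74   58.  ] wing top [ 428.14 -362.04  109.  ]
[[0 0 0 0 0 0 0 0 0 0 0 0 0 0 0 0 0 0 0 0 0 0]
 [0 0 0 0 0 0 0 0 0 0 0 0 0 0 0 0 0 0 0 0 0 0]
 [0 0 0 0 0 0 0 0 0 0 0 0 0 0 0 0 0 0 0 0 0 0]
 [0 0 0 0 0 0 0 0 0 0 0 0 0 0 0 0 0 0 0 0 0 0]
 [0 0 0 1 1 1 1 1 0 0 0 0 0 0 0 0 0 0 0 0 0 0]
 [0 1 1 1 1 1 1 1 0 0 0 0 0 1 0 0 0 0 0 0 0 0]
 [0 1 1 0 1 1 1 1 0 0 0 0 0 1 1 1 1 1 0 0 0 0]
 [0 0 1 1 1 1 1 0 0 0 0 0 0 0 1 1 1 1 1 0 0 0]
 [0 0 0 0 0 1 1 0 0 0 0 0 0 1 1 1 0 0 1 0 0 0]
 [0 0 0 0 0 0 0 0 0 0 0 0 0 1 1 1 1 0 0 0 0 0]
 [0 0 0 0 0 0 0 0 0 0 0 0 0 0 0 0 0 0 0 0 0 0]
 [0 0 0 0 0 0 0 0 0 0 0 0 0 0 0 0 0 0 0 0 0 0]]
[[377.4  199.42]]
[[196.82 138.96]]
```

View pics/m.png

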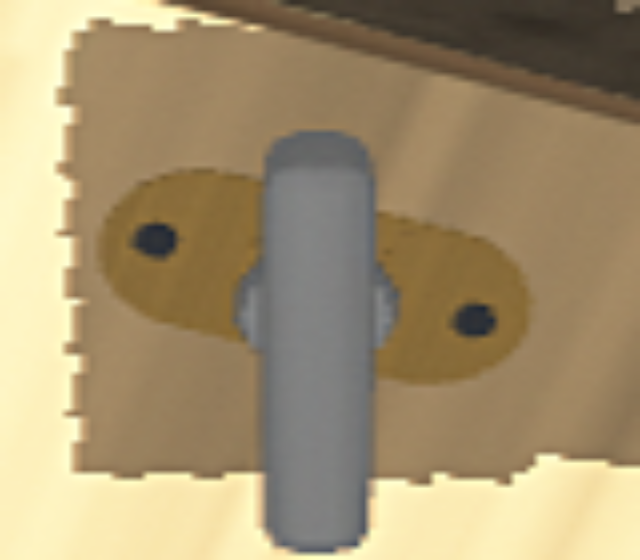

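The plate centre is at (432,-361) and agrees with the prediction. I'll descend and grip the wing.

Emit:
drive_tool(
  moves=[
    [[0,0,0],[-0.0004,0.0008,-0.02],0.05],
    [[0,0,0],[0,0,-0.025],0.05],
    [[0,0,0],[0,0,-0.025],0.05],
    [[0,0,0],[0,0,-0.02],0.05],
    [[0,0,0],[0,0,-0.01],0.05],
    [[0,0,0],[0,0,-0.002],0.05],
    [[0,0,0],[0,0,0],0.04],
    [[0,0,0],[0,0,0],0.02],
    [[0,0,0],[0,0,0],0.0],
    [[0,0,0],[0,0,0],0.0],
    [[0,0,0],[0,0,0],0.0],
    [[0,0,0],[0,0,0],0.0],
  ],
)

```text
time_s: 14.85
eef_pos: [431.9, -360.6, 81.8]
tcp_rot: [-0.311, 3.126, 0.0]
wrist_force: [-0.4, 0.6, 2.8]
grip_width: 11.9
grasp_force: 30.0
```

Emit:
drive_tool(
  moves=[
    [[0,0,4],[0,0,0],0.0],
    [[0,0,6],[0,0,0],0.0],
    [[0,0,8],[0,0,0],0.0],
    [[0,0,8],[0,0,0],0.0],
    [[0,0,8],[0,0,0],0.0],
    [[0,0,8],[0,0,0],0.0],
    [[0,0,8],[0,0,0],0.0],
    [[0,0,8],[0,0,0],0.0],
    [[0,0,8],[0,0,0],0.0],
    [[0,0,5.5],[0,0,0],0.0],
    [[0,0,0],[0,0,0],0.0],
    [[0,0,0],[0,0,0],0.0],
  ],
)

```text
time_s: 16.05
eef_pos: [431.5, -360.4, 81.6]
tcp_rot: [2.076, -2.358, -0.002]
wrist_force: [-0.2, 2.9, 2.4]
grip_width: 11.8
grasp_force: 30.0
```

Emit:
drive_tool(
  moves=[
    [[0,0,0],[0,0,-0.002],0.0],
    [[0,0,0],[0,0,-0.002],0.0],
    [[0,0,0],[0,0,-0.002],0.0],
    [[0,0,0],[0,0,0],0.0],
  ],
)

```text
time_s: 16.45
eef_pos: [431.6, -360.5, 75.3]
tcp_rot: [2.078, -2.356, -0.002]
wrist_force: [-0.7, 5.9, 6.1]
grip_width: 12.2
grasp_force: 30.0
```

Emit:
drive_tool(
  moves=[
    [[0,0,0],[0,0,-0.002],0.0],
    [[0,0,0],[0,0,-0.002],0.0],
    [[0,0,0],[0,0,-0.002],0.0],
    [[0,0,0],[0,0,-0.001],0.0],
    [[0,0,0],[0,0,0],0.0],
  ],
)

```text
time_s: 16.95
eef_pos: [431.6, -360.5, 69.0]
tcp_rot: [2.078, -2.356, -0.001]
wrist_force: [-3.2, 4.6, 8.4]
grip_width: 12.1
grasp_force: 30.0
```

It passed the plate; on to the end stop.

Emit:
drive_tool(
  moves=[
    [[0,0,0],[0,0,-0.001],0.0],
    [[0,0,0],[0,0,-0.001],0.0],
    [[0,0,0],[0,0,-0.0005],0.0],
    [[0,0,0],[0,0,0],0.0],
  ],
)

```text
time_s: 17.35
eef_pos: [431.6, -360.5, 66.9]
tcp_rot: [2.078, -2.356, -0.001]
wrist_force: [-2.6, 5.1, 9.5]
grip_width: 11.6
grasp_force: 30.0
```

Emit:
drive_tool(
  moves=[
    [[0,0,0],[0,0,-0.0007],0.0],
    [[0,0,0],[0,0,0],0.0],
  ],
)

```text
time_s: 17.55
eef_pos: [431.6, -360.5, 66.8]
tcp_rot: [2.079, -2.355, -0.001]
wrist_force: [-2.9, 7.0, 13.0]
grip_width: 12.0
grasp_force: 30.0
```

At the end stop; turn a quarter clockwise.

Emit:
drive_tool(
  moves=[
    [[0,0,-4],[0,0,0],0.0],
    [[0,0,-7],[0,0,0],0.0],
    [[0,0,-8],[0,0,0],0.0],
    [[0,0,-8],[0,0,0],0.0],
    [[0,0,-8],[0,0,0],0.0],
    [[0,0,-8],[0,0,0],0.0],
    [[0,0,-8],[0,0,0],0.0],
    [[0,0,-8],[0,0,0],0.0],
    [[0,0,-8],[0,0,0],0.0],
    [[0,0,-8],[0,0,0],0.0],
    [[0,0,-8],[0,0,0],0.0],
    [[0,0,-6],[0,0,0],0.0],
    [[0,0,-1],[0,0,0],0.0],
    [[0,0,0],[0,0,0],0.0],
    [[0,0,0],[0,0,0],0.0],
  ],
)

```text
time_s: 19.05
eef_pos: [432.0, -360.9, 66.8]
tcp_rot: [0.196, 3.135, -0.001]
wrist_force: [-2.3, 5.4, 12.0]
grip_width: 11.9
grasp_force: 30.0
```

Emit:
drive_tool(
  moves=[
    [[0,0,0],[0,0,0.001],0.0],
    [[0,0,0],[0,0,0.001],0.0],
    [[0,0,0],[0,0,0],0.0],
    [[0,0,0],[0,0,0],0.04],
    [[0,0,0],[0,0,0],0.05],
    [[0,0,0],[0,0,0],0.05],
    [[0,0,0],[0,0,0.01],0.05],
    [[0,0,0],[0,0,0.03],0.05],
    [[0,0,0],[0,0,0.03],0.05],
    [[0,0,0],[0,0,0.03],0.05],
    [[0,0,0],[0,0,0.02],0.05],
    [[0,0,0],[0,0,0],0.05],
    [[0,0,0],[0,0,0],0.05],
  ],
)

```text
time_s: 20.35
eef_pos: [431.8, -360.8, 187.6]
tcp_rot: [0.196, 3.134, 0.0]
wrist_force: [0.7, 0.0, -0.0]
grip_width: 49.7
grasp_force: 0.0
```

```bash
python3 - <<'E'
from h import *
s=manip.sense(); print(s["eef_pos"],s["wrist_force"])
p=viewer.read_camera("wrist");b=viewer.read_camera("side")
cv2.imwrite("pics/f.png",np.hstack([p["color"][120:320,200:400],cv2.resize(b["color"][150:250,200:350],(300,200))])[:,:,::-1])
for r in spotter.trace(p,"stud_wing")[:1]: 
  print(cv2.minAreaRect(np.argwhere(r["region"])[:,::-1].astype(np.float32)))
for r in spotter.trace(b,"cover")[:1]: print(fit([(b,r["region"])],(539,-375,-.127),50,57))
E
```

```text
[ 431.83252654 -360.77206881  187.63145781] [ 0.7031117   0.04315106 -0.03122706]
((277.5, 210.5), (17.0, 63.0), 0.0)
([np.float64(540.1418593086648), np.float64(-374.67111819131793), np.float64(-0.11321784790276507)], np.float64(0.9358380202474691))
```

View pics/f.png

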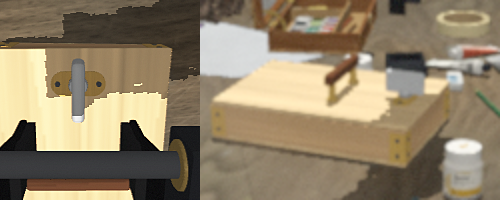

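The wing is across the brass plate and stays down, and the cover is flush, so I'm handing it in.

```bash
python3 -c "
from station import manip
print(manip.close_job())"
```

```text
the job is handed in; nothing more can be done
None
```

The cover is seated flush on the case, the fastener is pushed in, turned a quarter clockwise and left locked, and the job was handed in at about 20 s; the hand-in call gave no verdict.

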